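# Tip a turned leg into its cradle and flip the keeper over it

## Task

Push the standing turned leg over so that it falls along the channel of the wooden cradle towards the end stop, then push it along the channel until its end is fully home against the stop, and then flip the hinged wooden keeper over and down flat across the leg. Only push with the fingertips or the outside of the fingers: do not grip, lift or carry the leg, and leave the other things on the bench where they are.

Things in the scene. Friction and masses are not known exactly. Their poses are not given: they have to be found in the camera images.
- cradle: Plywood cradle, fixed to the bench. Board 300 (x) by 140 (y) by 15 mm; origin under its centre, z up. A channel 64 mm wide runs along x over its whole length: floor at z 15 mm, side walls 12 mm thick, tops at z 33 mm. The end nearer the robot (x = -150 mm) is open; at the other end a stop 12 mm thick, 88 mm wide, top at z 63 mm, closes it.
- leg: Loose pale turned furniture leg, 0.13-0.27 kg, 180 mm long: 44 mm square foot block (40 mm), thinner turned middle, 44 mm square head block (60 mm). Origin: centre of foot's underside; z axis along it to the head. Starts standing in the channel near its open end, foot at cradle x -118 to -92 mm. Pushed high up it topples by itself past about 15 deg, and lies 25-60 mm short of the stop.
- cradle_stop (a point): Centre of the end stop's inner face where the leg butts: cradle x = +138, y = 0, z = 37 mm.
- keeper_hinge (a point): Middle of the keeper's hinge: cradle x = +85, y = +46, z = 68 mm, fixed to the cradle. The axis is parallel to the cradle's x and lies in the bar's mid-plane, in the middle of its width. Under it stands a wooden post, 42 mm (x) by 22 mm (y), y +40 to +62 mm, top at z 59 mm.
- leg_head (a point): Centre of the leg's head end face (180 mm along its axis from the foot). Standing, it is the top of the leg; lying fully home, it is at cradle x = +138 mm, 37 mm above the bench.
- leg_mid (a point): The point on the leg's axis half way along it, 90 mm from the foot.
- keeper (a joint): Keeper: flat wooden bar 90 mm long, 32 mm wide, 12 mm thick, hinged at the cradle's +y side. Value in rad: 0 = down flat across the channel (pointing to cradle -y), 3 mm above the lying leg's top; 1.57 = straight up; up to 2.1 = leaning outward (+y). Starts at 1.5 to 2.0. Stiff hinge (0.04 N m): the bar stays where it is left and must be pushed all the way down.
- keeper_tip (a point): Centre of the keeper's free end, 90 mm from the hinge axis.
- finial: Bystander: small turned finial standing on the bench, 44 mm diameter, 88 mm high, on the cradle's -y side. Origin at its underside.
- wax_tin: Bystander: round metal tin, 68 mm diameter, 50 mm high, on the cradle's -y side. Origin at its underside.
- driver: Bystander: screwdriver lying on the bench on the cradle's +y side, near the open end.
- glue: Bystander: white bottle, 60 mm diameter, 170 mm high, standing far to the left (+y).
- bowl: Bystander: turned wooden bowl, 140 mm diameter, 55 mm high, far to the right (-y).
- mallet: Bystander: dark wooden carver's mallet standing on its head, 72 mm diameter, 190 mm high, far to the right (-y).
- mug: Bystander: white mug, 80 mm diameter, 90 mm high, far to the left (+y).
Not all that is in view belongs to the job. What is shaped like the leg but orange or pink is not meant.

How it is judged:
On the way, in this order (a step that is already met when the one before it is completed fails the run):
1. the leg has been tipped over and lies in the channel, head towards the stop (angle between leg's own z axis and vertical above 1.5 rad and x of leg_head in the frame of cradle above 0.02 m and z of leg_mid in the frame of cradle below 0.043 m and y of leg_mid in the frame of cradle between -0.014 and 0.014 m), for 0.2 s.
2. the leg is pushed home against the stop (all of step 1 and x of leg_head in the frame of cradle above 0.133 m and angle between the z axis of leg and the x axis of cradle, either way round below 0.15 rad), for 0.2 s.
3. the keeper is flipped down flat over the leg (all of step 2 and value of joint keeper below 0.1 rad), for 0.2 s.
At the end, for the whole second after the job is handed in: The leg lies flat in the channel, head first, its head end within 5 mm of the stop, at rest, and the keeper is down flat over it (within 0.1 rad) (all of step 3 and linear speed of leg below 0.02 m/s); the robot touches nothing.
It fails at once if the leg is lifted or carried (its middle rises well above what tipping about its foot gives) (z of leg_mid in the frame of cradle above 0.125 m or (angle between leg's own z axis and vertical above 0.7 rad and z of leg_mid in the frame of cradle above 0.116 m) or (angle between leg's own z axis and vertical above 1 rad and z of leg_mid in the frame of cradle above 0.1 m) or (angle between leg's own z axis and vertical above 1.4 rad and z of leg_mid in the frame of cradle above 0.072 m)).
It fails at once if a bystander is moved by more than 30 mm or knocked over (distance of any of finial, wax_tin, driver, glue, bowl, mallet, mug from where it was at the start of the episode above 0.03 m or angle between any of finial, wax_tin, glue, bowl, mallet, mug's own z axis and vertical above 0.5 rad).
It also fails if it takes over 56 s, if anything falls off the work surface, if the arm or the gripper's body presses on something with over 40 N, if the wrist force passes 120 N, or if a joint passes its speed limit or range.

## Robot

A 7-joint arm with a two-finger parallel gripper is mounted at the origin on the work surface. World frame = base frame: x ahead of the robot, y to its left, z up, the work surface at z = 0. Lengths are in m, angles in rad, forces in N, time in s.
With the tool pointing down it reaches from about 0.35 to 0.9 m from the base axis. Payload 8.1 kg.
Tool frame: the origin (TCP) lies midway between the tips of the shut fingers; the grasp point (between the pads) lies 19 mm behind it; z points along the fingers, y is the direction in which the jaws open and shut (so a half turn about z gives the same grasp; the last joint's range is limited). The gripper opens to 92 mm and grips with 3 to 60 N. Pads are 19 mm wide; open, the fingers measure 130 mm over their backs; the gripper's body (75 mm by 190 mm) begins 47 mm behind the grasp point.
Start: joints at [-0.103, 0.434, 0.025, 1.573, -0.012, 1.134, -0.075], TCP at [0.625, -0, 0.227] pointing down, gripper open.
Joint ranges: [-2.62, 2.62], [-0.44, 2.09], [-1.27, 1.32], [0.08, 2.57], [-1.32, 4.46], [0.12, 2], [-2.74, 2.74]. Speed limits (rad/s): [2.22, 2.22, 3.01, 3.01, 3.14, 3.14, 3.14].

## Interface

Orientations are given as a rotation vector (axis times angle).
In Python, from cell import arm gives the robot as it stands. The module is installed in compiled form; this text tells all that it offers.
- The arm moves only by the tool jog_arm, never from a script. Its argument "increments" is a list of rows, each an object with "slide": the shift along the tool's x, y, z in mm, a list of three; "roll": the turn about the tool's z in rad; "gripper": the opening, from 0 (shut) to 1 (fully open). In form: [{"slide": [x, y, z], "roll": roll, "gripper": gripper}, ...]. A call has exactly 10 rows; each row is the pose to reach, as a shift and turn from the pose commanded when the call began, along the tool's axes at that moment; what a row does not reach only later rows make up. A row lasts 1/12 s, in which the tool goes at most 41.7 mm and 7.16 degrees, less where a joint would pass 70% of its speed; a pose out of reach is approached as far as the arm can. A call with a gripper value outside its range is refused whole. The fingers move at their own pace and stop on an object; "newtons" is the grip in N (left out, the last holds). Time passes only in rows, so rows that repeat a pose let the fingers close, or fill a call up. It gives the time, the measured TCP pose, the force and the opening at its end, in the units of the state.
- arm.observe(): the state, without advancing time (a new reading comes with each control period).
- arm.get_image(name): name is "scene" or "side" or "wrist"; returns a dict with "frame" (480x640x3 uint8, blue, green, red), "depth" (480x640 float32, m along the optical axis (not along the pixel's ray), 0 where there is no reading), "intrinsics" (3x3 intrinsics, pixels), "dist_coeffs" ([k1, k2, p1, p2, k3] as OpenCV has them; the pictures are not rectified), "R" (3x3) and "t" (3): a world point X has camera coordinates R X + t; the wrist camera has in their place "hand_eye" (4x4, takes a point from camera to tool coordinates, whose origin is the TCP and whose axes are the flange's). Camera axes: x right, y down, z forward; pixel columns grow to the right and rows downward; lengths in m; the calibration is good to about 2 mm. A picture is of the moment at which its call begins: read the wrist's pose just before it.
- arm.sign_off(): hands the job in, once; it reports no verdict.
The state is a dict: "clock": time; "joints": joint angles; "dq": joint speeds; "joint_efforts": joint torques, N m; "position": TCP position; "ee_rot": TCP orientation; "force": force on the tool from outside, world axes, zero at the start; "ft_torque": the same for the moment, N m; "width": opening from 0.0 (shut) to 1.0 (fully open).
Only numpy, scipy, OpenCV 4.12 (cv2) and the standard library are available. Lean on these libraries where they do the work, as an engineer would, in place of code of your own. Each camera call takes 0.05 s, during which the arm holds its last target.

## Working session

There is one attempt and no reset: what is moved stays moved. The work goes in short steps, Python scripts to look and compute and a tool call to move; the robot and the scene stay as the last step left them, time stands still between calls to the robot, and variables do not carry over. Pictures are saved under pics/ and viewed, and the job is handed in when it is done.

Besides the shell and the picture viewer there is one more tool, called after ">>>" as name(argument=value, ...) on one line, values as JSON. jog_arm: Moves the arm, as the interface text tells. Its arguments: {"type":"object","properties":{"increments":{"type":"array"},"newtons":{"type":"number"}},"required":["increments"]}

```bash
mkdir -p pics; cat > h.py <<'E'
import numpy as np, cv2, pickle
from cell import arm
def snap(n,tag):
    st=arm.observe(); im=arm.get_image(n); im['st']=st
    cv2.imwrite(f'pics/{tag}.png',im['frame']); pickle.dump(im,open(f'{tag}.pkl','wb')); return im
def pose(im):
    if 'R' in im: 
        R=np.array(im['R']);t=np.array(im['t']); return R.T, -R.T@t
    st=im['st'];Rt=cv2.Rodrigues(np.array(st['ee_rot'],float))[0]
    H=np.array(im['hand_eye']); return Rt@H[:3,:3], Rt@H[:3,3]+np.array(st['position'])
def cloud(im):
    d=im['depth'];h,w=d.shape
    v,u=np.mgrid[0:h,0:w]
    p=cv2.undistortPoints(np.stack([u,v],-1).reshape(-1,1,2).astype(np.float64),np.array(im['intrinsics']),np.array(im['dist_coeffs'])).reshape(h,w,2)
    P=np.dstack([p*d[...,None],d]); R,t=pose(im)
    W=P@R.T+t; W[d<=0]=np.nan; return W
def proj(im,X):
    R,t=pose(im); X=np.atleast_2d(X)
    return cv2.projectPoints(np.array(X,float),cv2.Rodrigues(R.T)[0],-R.T@t,np.array(im['intrinsics']),np.array(im['dist_coeffs']))[0].reshape(-1,2)
E
python3 - <<'E'
from h import *
print(arm.observe())
for n in('scene','side','wrist'):
    im=snap(n,n+'0'); R,t=pose(im); print(n,t,R[:,2])
E
```

```text
{'clock': 0.0, 'joints': array([-0.10260283,  0.43521493,  0.02498982,  1.57409004, -0.0115866 ,
        1.13403018, -0.07512087]), 'dq': array([ 4.18474939e-04, -1.63624071e-04,  1.33851648e-03,  5.58197480e-04,
       -5.44140807e-05, -2.29384660e-04,  1.17500075e-03]), 'joint_efforts': array([ 3.89017032e-04, -6.67853522e+01,  9.84863900e-01, -3.14464223e+01,
       -6.05165795e-02,  4.27553023e-02,  1.12382318e-04]), 'position': array([ 6.24480439e-01, -7.05560816e-05,  2.25952925e-01]), 'ee_rot': array([-2.22083630e+00, -2.22062005e+00,  1.94635798e-03]), 'force': array([-0.06368018, -0.85856901,  0.55626785]), 'ft_torque': array([-0.0261318 ,  0.01384506, -0.08160651]), 'width': 0.9999440021252938}
scene [ 1.37325314 -0.75255929  0.87020624] [-0.62251406  0.57145827 -0.5347071 ]
side [0.09730776 0.85844032 0.74087494] [ 0.36508039 -0.75184395 -0.54904188]
wrist [0.62505247 0.06655479 0.38392961] [-5.47320011e-04 -2.53710492e-01 -9.67280046e-01]
```

View pics/scene0.png

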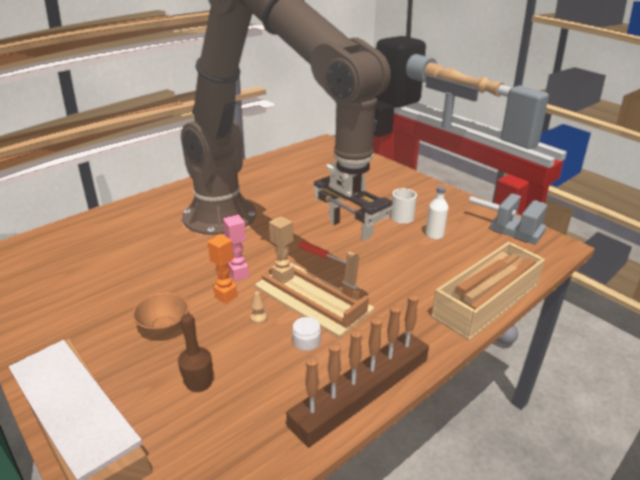

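View pics/side0.png

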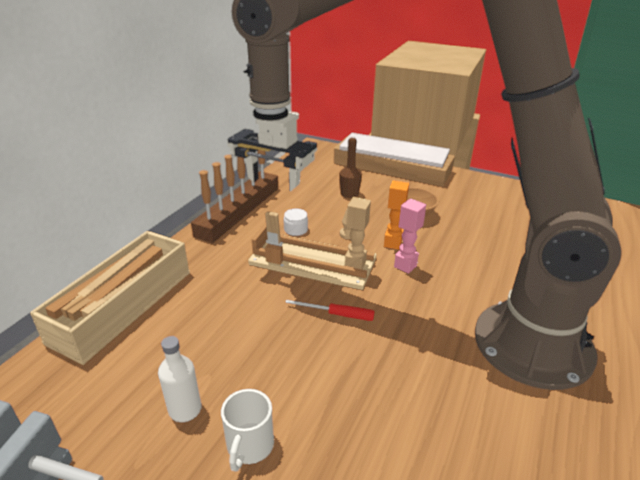

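View pics/wrist0.png

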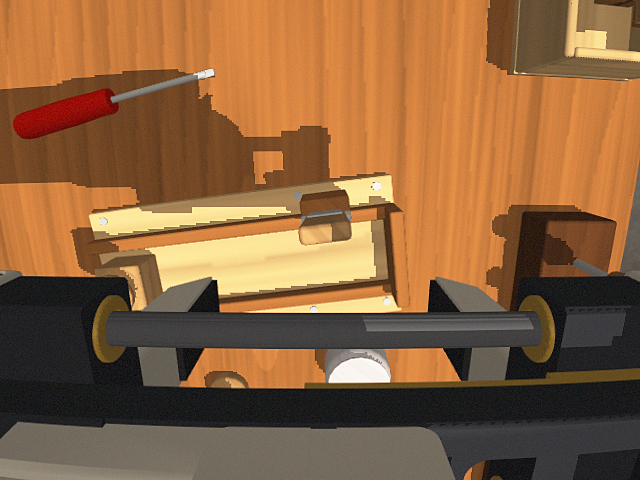

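Orange and pink decoys stand next to the real leg, which is pale and stands in the cradle. The stop is at the far end in +x, and the keeper points up. Next I'll measure the cradle pose.

```bash
python3 - <<'E'
from h import *
import pickle
ims={n:pickle.load(open(n+'0.pkl','rb')) for n in('scene','side','wrist')}
# rough: project px
for n,pts in dict(wrist=[(95,225),(390,180),(400,300),(325,228),(130,275),(313,310),(103,221),(376,186),(387,301)],side=[(262,265),(368,280),(357,215),(273,235)],scene=[(281,235),(350,270),(258,300),(306,330)]).items():
    W=cloud(ims[n])
    for u,v in pts: print(n,u,v,np.round(W[v,u],4))
C={n:cloud(ims[n]) for n in ims}
W=C['wrist']
# plane bias check
m=(np.abs(W[...,2])<.008); print('table z',np.nanmedian(W[...,2][m]))
for n in('scene','side'):
    z=C[n][...,2]; m=np.abs(z)<.012; print(n,np.nanmedian(z[m]))
E
```

```text
wrist 95 225 [ 0.3975 -0.0133  0.0144]
wrist 390 180 [0.6878 0.0293 0.0142]
wrist 400 300 [ 0.6929 -0.0715  0.063 ]
wrist 325 228 [nan nan nan]
wrist 130 275 [ 0.4503 -0.0503  0.0574]
wrist 313 310 [ 0.6142 -0.1027  0.0155]
wrist 103 221 [ 0.4077 -0.0088  0.0164]
wrist 376 186 [0.6744 0.0239 0.0171]
wrist 387 301 [ 0.6894 -0.0924  0.017 ]
side 262 265 [0.6475 0.0321 0.0081]
side 368 280 [ 0.392  -0.0443 -0.0025]
side 357 215 [ 0.4304 -0.0415  0.1736]
side 273 235 [0.6224 0.0136 0.0947]
scene 281 235 [ 0.4622 -0.0818  0.1727]
scene 350 270 [0.6294 0.0036 0.1141]
scene 258 300 [ 0.5299 -0.2093  0.0697]
scene 306 330 [ 0.6708 -0.175   0.0483]
table z -7.519695396790427e-05
scene 0.0008871540698178748
side -0.0011657531002537969
```

```bash
cat > fit.py <<'E'
from h import *
from scipy.optimize import least_squares
boxes=[((-.15,-.07,0),(.15,.07,.015)),((-.15,.032,.015),(.15,.044,.033)),((-.15,-.044,.015),(.15,-.032,.033)),((.138,-.044,.015),(.15,.044,.063)),((.064,.04,.015),(.106,.062,.059))]
def sdf(P):
    D=[]
    for a,b in boxes:
        a=np.array(a);b=np.array(b);q=np.abs(P-(a+b)/2)-(b-a)/2
        D.append(np.linalg.norm(np.maximum(q,0),axis=1)+np.minimum(q.max(1),0))
    return np.min(D,axis=0)
def loc(P,p):
    c,s=np.cos(p[2]),np.sin(p[2]);d=P-np.array([p[0],p[1],0]) if len(p)==3 else P-np.array([p[0],p[1],p[3]])
    return np.c_[c*d[:,0]+s*d[:,1],-s*d[:,0]+c*d[:,1],d[:,2]]
if __name__=='__main__':
    for names in (['wrist'],['scene'],['side'],['wrist','scene','side']):
        P=np.vstack([cloud(pickle.load(open(n+'0.pkl','rb'))).reshape(-1,3) for n in names])
        P=P[np.isfinite(P).all(1)&(P[:,2]>.006)&(P[:,2]<.07)]
        p=np.array([.555,-.04,.15])
        for it in range(4):
            tol=[.03,.015,.01,.006][it]
            L=loc(P,p); m=(np.abs(sdf(L))<tol); Q=P[m]
            r=least_squares(lambda p:sdf(loc(Q,p)),p,loss='soft_l1',f_scale=.002); p=r.x
        print(names,len(Q),p,np.sqrt(np.mean(sdf(loc(Q,p))**2)))
E
python3 fit.py
```

```text
['wrist'] 30423 [ 0.54848181 -0.05318092  0.12219903] 0.0007534375749373356
['scene'] 3836 [ 0.55946891 -0.05082751  0.11802191] 0.001965283681300364
['side'] 3765 [ 0.54812803 -0.051999    0.12504516] 0.001634610846156236
['wrist', 'scene', 'side'] 38137 [ 0.54846161 -0.05278605  0.12180495] 0.0010357484559241862
```

```bash
cat >> h.py <<'E'
CP=np.array([.5485,-.0530,.1220])
def c2w(L):
    L=np.atleast_2d(np.array(L,float));c,s=np.cos(CP[2]),np.sin(CP[2])
    return np.c_[CP[0]+c*L[:,0]-s*L[:,1],CP[1]+s*L[:,0]+c*L[:,1],L[:,2]]
def w2c(P):
    P=np.array(P,float);c,s=np.cos(CP[2]),np.sin(CP[2]);d=P-np.array([CP[0],CP[1],0])
    return np.stack([c*d[...,0]+s*d[...,1],-s*d[...,0]+c*d[...,1],d[...,2]],-1)
def overlay(im,path,extra=[]):
    f=im['frame'].copy()
    def poly(L,col):
        q=proj(im,c2w(L)); cv2.polylines(f,[np.int32(q*8)],True,col,1,cv2.LINE_AA,3)
    poly([(-.15,-.07,.015),(.15,-.07,.015),(.15,.07,.015),(-.15,.07,.015)],(255,0,0))
    poly([(.138,-.044,.063),(.15,-.044,.063),(.15,.044,.063),(.138,.044,.063)],(0,255,0))
    poly([(-.15,-.032,.015),(.138,-.032,.015),(.138,.032,.015),(-.15,.032,.015)],(255,0,255))
    poly([(.064,.04,.059),(.106,.04,.059),(.106,.062,.059),(.064,.062,.059)],(0,255,255))
    for e in extra: poly(e,(0,0,255))
    cv2.imwrite(path,f)
E
python3 - <<'E'
from h import *
for n in('wrist','side','scene'):
    im=pickle.load(open(n+'0.pkl','rb')); overlay(im,f'pics/ov_{n}.png')
    W=cloud(im);L=w2c(W)
    def st(m,name):
        m&=np.isfinite(L).all(-1)
        if m.sum(): print(n,name,m.sum(),'min',np.round(np.percentile(L[m],2,axis=0),4),'med',np.round(np.median(L[m],axis=0),4),'max',np.round(np.percentile(L[m],98,axis=0),4))
    z=L[...,2];x=L[...,0];y=L[...,1]
    c=(x<-.05)&(x>-.16)&(abs(y)<.05)
    st(c&(z>.13)&(z<.19),'head'); st(c&(z>.172)&(z<.2),'top');st(c&(z>.04)&(z<.055),'foot')
    k=(x>.05)&(x<.12)&(y>.0)&(y<.13)
    st(k&(z>.075)&(z<.17),'keeper')
    for a in np.arange(.06,.17,.015): st(k&(z>a)&(z<a+.015),'k%.3f'%a)
    st((x>-.1)&(x<.15)&(y<-.08)&(y>-.2)&(z>.01)&(z<.1)&(x<.03),'finial');st((x>.03)&(x<.2)&(y<-.08)&(y>-.25)&(z>.01)&(z<.06),'tin')
E
python3 -c "
import cv2,numpy as np
a=cv2.imread('pics/ov_wrist.png')[150:430,60:460];b=cv2.imread('pics/ov_side.png')[180:310,230:400]
cv2.imwrite('pics/ovc.png',np.hstack([a,cv2.resize(b,(366,280))]))"
```

```text
wrist foot 843 min [-0.1303 -0.0186  0.0406] med [-0.0929  0.0152  0.0522] max [-0.0893  0.0237  0.0549]
wrist keeper 1505 min [0.0699 0.0497 0.0847] med [0.0848 0.0564 0.1563] max [0.0995 0.0607 0.1585]
wrist k0.060 108 min [0.0649 0.0432 0.06  ] med [0.0951 0.0502 0.071 ] max [0.1046 0.06   0.0743]
wrist k0.075 52 min [0.0722 0.0529 0.0754] med [0.0859 0.0548 0.0832] max [0.0992 0.0555 0.0897]
wrist k0.090 122 min [0.0714 0.0544 0.0906] med [0.0844 0.0561 0.1016] max [0.0981 0.0568 0.1039]
wrist k0.105 82 min [0.0704 0.0557 0.1054] med [0.0855 0.0565 0.1129] max [0.099  0.0573 0.1197]
wrist k0.120 94 min [0.0707 0.0573 0.121 ] med [0.0846 0.0581 0.128 ] max [0.099  0.0589 0.1347]
wrist k0.135 111 min [0.0706 0.0588 0.1358] med [0.0848 0.0596 0.1432] max [0.099  0.0604 0.1496]
wrist k0.150 1044 min [0.0697 0.0495 0.1529] med [0.0848 0.0558 0.1571] max [0.0996 0.0608 0.1586]
wrist finial 267 min [-0.0642 -0.1409  0.0103] med [-0.0456 -0.1332  0.0139] max [-0.0301 -0.1281  0.018 ]
wrist tin 2058 min [ 0.0654 -0.125   0.0195] med [ 0.0966 -0.1088  0.0491] max [ 0.1272 -0.0956  0.0511]

[... 1890 characters left out ...]
897]
scene k0.090 62 min [0.0716 0.0414 0.0905] med [0.0885 0.0444 0.0977] max [0.1027 0.0544 0.1044]
scene k0.105 64 min [0.071  0.0431 0.1057] med [0.0892 0.0465 0.1125] max [0.1021 0.0532 0.1192]
scene k0.120 65 min [0.0718 0.0439 0.1212] med [0.0898 0.0475 0.1282] max [0.1024 0.0558 0.1346]
scene k0.135 64 min [0.071  0.0459 0.1351] med [0.0885 0.0495 0.1426] max [0.1028 0.0562 0.1496]
scene k0.150 63 min [0.0719 0.0472 0.1505] med [0.0885 0.0522 0.1561] max [0.1021 0.0607 0.1603]
scene finial 361 min [-0.0584 -0.1688  0.0108] med [-0.0387 -0.1551  0.0443] max [-0.0269 -0.1343  0.0853]
scene tin 712 min [ 0.0726 -0.1595  0.0119] med [ 0.1084 -0.138   0.0472] max [ 0.1307 -0.1014  0.0527]
```

View pics/ovc.png

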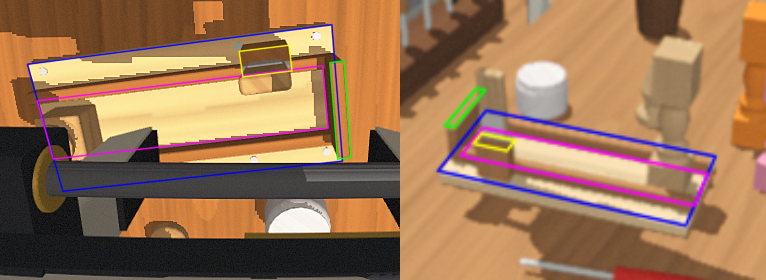

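The cradle model fits all three views. The leg's foot is at cradle x of about -0.111 m, y of about 0.002 m, and the keeper is at about 1.68 rad. First move: shut the gripper, align the tool with the cradle and go up a little. I'll also check where the decoys are.

```bash
python3 - <<'E'
from h import *
for n in('side','scene'):
    im=pickle.load(open(n+'0.pkl','rb')); L=w2c(cloud(im)); hsv=cv2.cvtColor(im['frame'],cv2.COLOR_BGR2HSV)
    for nm,(u,v) in dict(orange=(397,190),pink=(411,212)).items() if n=='side' else dict(orange=(220,250),pink=(235,228)).items():
        c=hsv[v,u].astype(int); print(n,nm,c,np.round(L[v,u],3))
        y,x=np.mgrid[0:480,0:640]; m=(abs(x-u)<25)&(abs(y-v)<70)&(np.linalg.norm(L-L[v,u],axis=-1)<.2)&(np.hypot(*(L-L[v,u])[...,:2].transpose(2,0,1))<.05)
        print(np.round(np.nanpercentile(L[m],[3,97],axis=0),3))
print(w2c(arm.observe()['position']), c2w([[-.175,.002,0]]))
E
```

```text
side orange [ 13 199 191] [-0.177 -0.128  0.173]
[[-0.2   -0.16  -0.003]
 [-0.14  -0.091  0.18 ]]
side pink [171  99 176] [-0.229 -0.033  0.172]
[[-0.267 -0.069 -0.003]
 [-0.197 -0.002  0.179]]
scene orange [ 11 186 199] [-0.156 -0.163  0.168]
[[-0.194 -0.2   -0.002]
 [-0.118 -0.127  0.181]]
scene pink [173 108 211] [-0.206 -0.072  0.17 ]
[[-0.244 -0.092 -0.002]
 [-0.169 -0.036  0.181]]
[0.08201539 0.04328694 0.22614348] [[ 0.37455734 -0.07231194  0.        ]]
```

>>> jog_arm(increments=[{"slide":[0,0,-5],"roll":-0.03,"gripper":0},{"slide":[0,0,-10],"roll":-0.06,"gripper":0},{"slide":[0,0,-15],"roll":-0.09,"gripper":0},{"slide":[0,0,-20],"roll":-0.122,"gripper":0},{"slide":[0,0,-25],"roll":-0.122,"gripper":0},{"slide":[0,0,-25],"roll":-0.122,"gripper":0},{"slide":[0,0,-25],"roll":-0.122,"gripper":0},{"slide":[0,0,-25],"roll":-0.122,"gripper":0},{"slide":[0,0,-25],"roll":-0.122,"gripper":0},{"slide":[0,0,-25],"roll":-0.122,"gripper":0}], newtons=20)

```text
clock: 0.98
position: [0.6248, -0.0, 0.2514]
ee_rot: [-2.082, -2.352, 0.001]
force: [0.7, -0.1, -0.3]
width: 0.324
```

>>> jog_arm(increments=[{"slide":[-5,-28,0],"roll":0,"gripper":0},{"slide":[-10,-56,0],"roll":0,"gripper":0},{"slide":[-15,-84,0],"roll":0,"gripper":0},{"slide":[-20,-112,0],"roll":0,"gripper":0},{"slide":[-25,-140,0],"roll":0,"gripper":0},{"slide":[-30,-168,0],"roll":0,"gripper":0},{"slide":[-35,-196,0],"roll":0,"gripper":0},{"slide":[-40,-224,0],"roll":0,"gripper":0},{"slide":[-40,-252,0],"roll":0,"gripper":0},{"slide":[-40,-265,0],"roll":0,"gripper":0}])

```text
clock: 1.82
position: [0.3636, -0.0726, 0.2515]
ee_rot: [-2.083, -2.35, 0.001]
force: [-0.5, -0.7, -0.4]
width: 0.005
```

```bash
python3 - <<'E'
from h import *
s=arm.observe(); print(w2c(s['position']),s['joints'],s['width'])
im=snap('wrist','wrist1'); snap('side','side1')
E
```

```text
[-0.18592399  0.00300385  0.25145492] [ 3.95029332e-02 -1.23714867e-02  1.30798539e-02  2.09049477e+00
  2.82137620e-04  1.06477952e+00  1.72723534e-01] 0.0047287419760732126
```

View pics/wrist1.png

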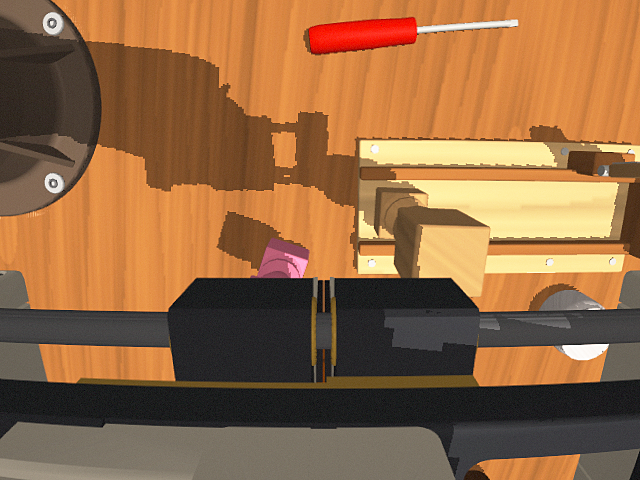

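View pics/side1.png

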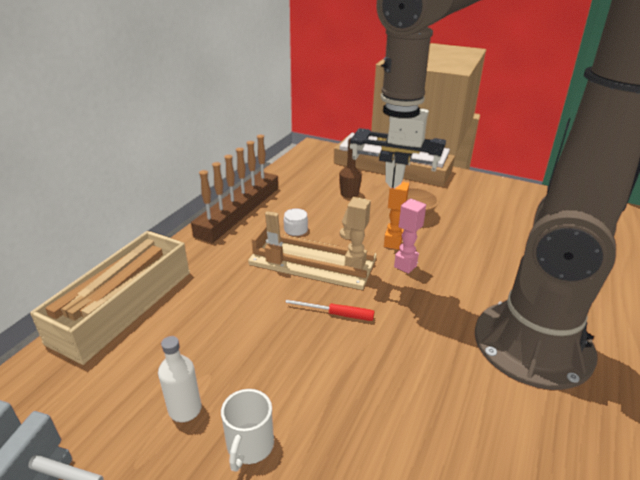

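```bash
python3 - <<'E'
from h import *
im=pickle.load(open('wrist1.pkl','rb')); L=w2c(cloud(im)); t=w2c(im['st']['position'])
for u,v in [(250,340),(400,320),(175,330),(470,330),(190,285),(460,285),(322,285),(322,330),(318,300),(200,350),(300,255),(275,260)]: print(u,v,np.round((L[v,u]-t)*1000,0),np.round(L[v,u],3))
z=L[...,2]
m=(z>.11)&(z<.21)&(L[...,1]>-.1); 
for nm,mm in(('leg',m&(L[...,0]>-.15)),('pink',m&(L[...,0]<-.15))): print(nm,mm.sum(),np.nanpercentile(L[mm],[2,50,98],axis=0).round(4) if mm.sum() else '')
E
```

```text
250 340 [-14.  28.  89.] [-0.2    0.031  0.34 ]
400 320 [15. 33. 90.] [-0.171  0.036  0.341]
175 330 [-29.  31.  90.] [-0.215  0.034  0.341]
470 330 [29. 30. 89.] [-0.157  0.033  0.341]
190 285 [-30.  35.  76.] [-0.216  0.038  0.328]
460 285 [ 81. -17. -56.] [-0.105 -0.014  0.195]
322 285 [-0.  8.  6.] [-0.186  0.011  0.257]
322 330 [ 0. 27. 83.] [-0.186  0.03   0.334]
318 300 [-2.  8. 22.] [-0.188  0.011  0.273]
200 350 [-24.  26.  89.] [-0.21   0.029  0.341]
300 255 [ -23.  -46. -219.] [-0.209 -0.043  0.033]
275 260 [ -45.  -44. -194.] [-0.231 -0.041  0.058]
leg 6504 [[-0.1346 -0.0167  0.1403]
 [-0.116   0.0091  0.1945]
 [-0.092   0.0232  0.1962]]
pink 18 [[-0.2423 -0.0343  0.1213]
 [-0.2397 -0.0332  0.1241]
 [-0.2362 -0.0325  0.1262]]
```

>>> jog_arm(increments=[{"slide":[-2,0,10],"roll":0,"gripper":0},{"slide":[-2,0,22],"roll":0,"gripper":0},{"slide":[-2,0,34],"roll":0,"gripper":0},{"slide":[-2,0,46],"roll":0,"gripper":0},{"slide":[-2,0,58],"roll":0,"gripper":0},{"slide":[-2,0,70],"roll":0,"gripper":0},{"slide":[-2,0,80],"roll":0,"gripper":0},{"slide":[-2,5,86],"roll":0,"gripper":0},{"slide":[-2,12,86],"roll":0,"gripper":0},{"slide":[-2,18,86],"roll":0,"gripper":0}])

```text
clock: 2.75
position: [0.3867, -0.0714, 0.1659]
ee_rot: [2.081, 2.353, 0.001]
force: [-0.6, 0.5, 1.2]
width: 0.005
```

>>> jog_arm(increments=[{"slide":[0,5,0],"roll":0,"gripper":0},{"slide":[0,10,0],"roll":0,"gripper":0},{"slide":[0,15,0],"roll":0,"gripper":0},{"slide":[0,20,0],"roll":0,"gripper":0},{"slide":[0,25,0],"roll":0,"gripper":0},{"slide":[0,30,0],"roll":0,"gripper":0},{"slide":[0,35,0],"roll":0,"gripper":0},{"slide":[0,40,0],"roll":0,"gripper":0},{"slide":[0,40,0],"roll":0,"gripper":0},{"slide":[0,40,0],"roll":0,"gripper":0}])

```text
clock: 3.58
position: [0.4248, -0.0669, 0.1657]
ee_rot: [-2.082, -2.353, 0.0]
force: [0.3, 0.5, 0.2]
width: 0.005
```

```bash
python3 - <<'E'
from h import *
s=arm.observe(); print(w2c(s['position']),s['force'])
snap('side','side2');snap('wrist','wrist2')
E
```

```text
[-0.12447178  0.00130299  0.16565619] [0.34124928 0.50368892 0.19477995]
```

View pics/side2.png

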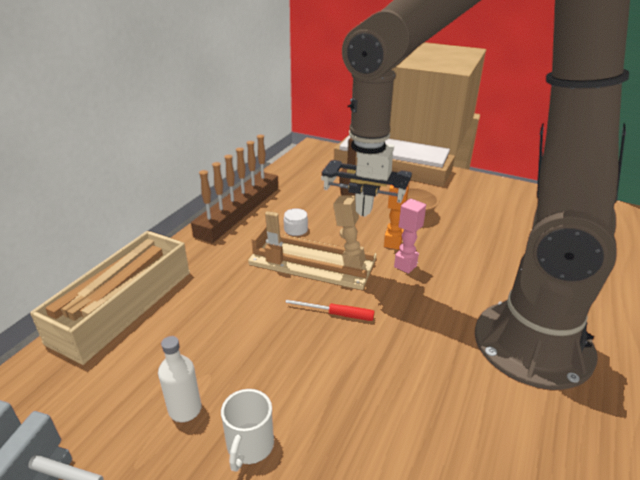

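The leg, head at about px (346,208), is already leaning towards the stop against the fingertips. I'll keep pushing slowly.

>>> jog_arm(increments=[{"slide":[0,5,0],"roll":0,"gripper":0},{"slide":[0,10,0],"roll":0,"gripper":0},{"slide":[0,15,0],"roll":0,"gripper":0},{"slide":[0,20,0],"roll":0,"gripper":0},{"slide":[0,25,0],"roll":0,"gripper":0},{"slide":[0,30,0],"roll":0,"gripper":0},{"slide":[0,35,0],"roll":0,"gripper":0},{"slide":[0,40,0],"roll":0,"gripper":0},{"slide":[0,40,0],"roll":0,"gripper":0},{"slide":[0,40,0],"roll":0,"gripper":0}])

```text
clock: 4.52
position: [0.4645, -0.062, 0.1656]
ee_rot: [-2.082, -2.353, 0.0]
force: [-0.3, 0.6, -0.0]
width: 0.006
```

```bash
python3 - <<'E'
from h import *
s=arm.observe(); print(w2c(s['position']),s['force'])
snap('side','side3');snap('wrist','wrist3')
E
```

```text
[-0.08447083  0.0013151   0.16561846] [-0.33187232  0.6266594  -0.00825099]
```

View pics/side3.png

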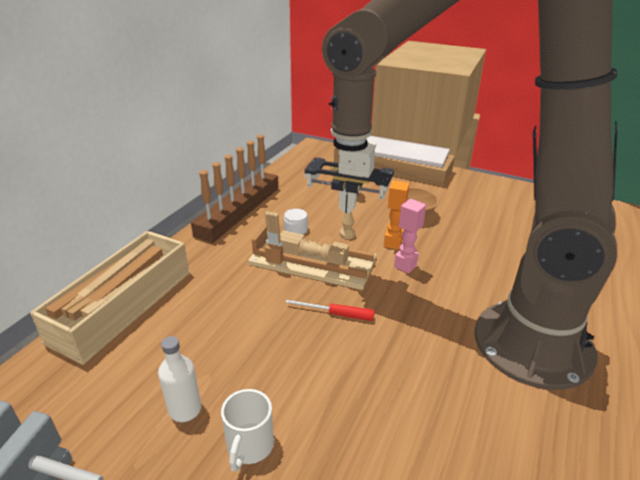

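View pics/wrist3.png

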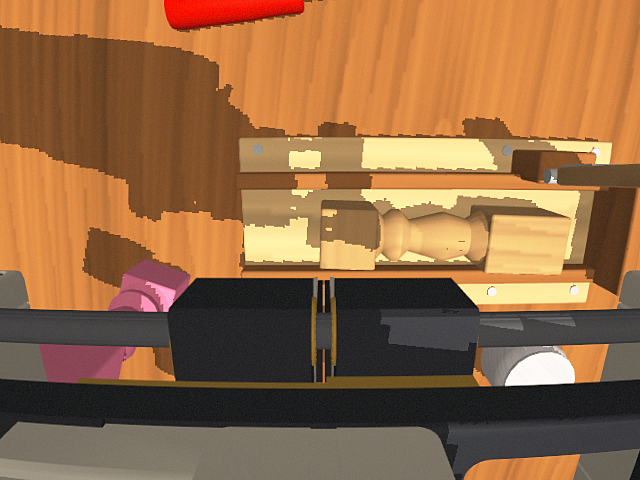

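The leg has fallen in the channel with its head towards the stop. In the wrist view the foot is at px (320,235) and the head at (570,245). Next I'll measure it.

```bash
python3 - <<'E'
from h import *
im=pickle.load(open('wrist3.pkl','rb')); L=w2c(cloud(im))
m=(L[...,2]>.052)&(L[...,2]<.066)&(abs(L[...,1])<.031)&(L[...,0]<.135)
Q=L[m]
for a in np.arange(-.12,.14,.015):
    q=Q[(Q[:,0]>=a)&(Q[:,0]<a+.015)]
    if len(q)>10: print(round(a,3),len(q),np.percentile(q,[2,98],axis=0).round(4).tolist())
im=pickle.load(open('scene0.pkl','rb'))
E
```

```text
-0.09 1025 [[-0.0868, -0.0206, 0.0564], [-0.0755, 0.0215, 0.0603]]
-0.075 1339 [[-0.0749, -0.0213, 0.0567], [-0.0604, 0.0211, 0.0604]]
-0.06 1188 [[-0.0598, -0.0212, 0.0544], [-0.0457, 0.0206, 0.0604]]
-0.045 468 [[-0.0449, -0.0133, 0.0521], [-0.0302, 0.0098, 0.0573]]
-0.03 154 [[-0.0297, -0.0131, 0.0521], [-0.0248, 0.0108, 0.0571]]
-0.015 239 [[-0.0116, -0.0102, 0.052], [-0.0002, 0.0051, 0.0553]]
0.0 483 [[0.0002, -0.0128, 0.0521], [0.0145, 0.0072, 0.0562]]
0.015 236 [[0.0152, -0.0139, 0.052], [0.0299, 0.005, 0.0557]]
0.03 1306 [[0.0304, -0.0239, 0.0531], [0.0446, 0.0177, 0.0603]]
0.045 1211 [[0.0453, -0.025, 0.0563], [0.0596, 0.0176, 0.0604]]
0.06 1174 [[0.0603, -0.0257, 0.0573], [0.0747, 0.0164, 0.0605]]
0.075 1144 [[0.0754, -0.026, 0.057], [0.0897, 0.0161, 0.0604]]
0.09 140 [[0.0901, -0.026, 0.0563], [0.0929, 0.0157, 0.0602]]
```

The leg spans cradle x from -0.087 to +0.093, so it needs 45 mm more. The pink decoy would foul the gripper's body on the way down. I'll back off and roll the tool 45° so the body swings clear of it.

>>> jog_arm(increments=[{"slide":[1,-8,0],"roll":0.11,"gripper":0},{"slide":[2,-16,0],"roll":0.22,"gripper":0},{"slide":[3,-24,0],"roll":0.33,"gripper":0},{"slide":[4,-32,0],"roll":0.44,"gripper":0},{"slide":[5,-42,0],"roll":0.55,"gripper":0},{"slide":[5,-42,0],"roll":0.66,"gripper":0},{"slide":[5,-42,0],"roll":0.77,"gripper":0},{"slide":[5,-42,0],"roll":0.785,"gripper":0},{"slide":[5,-42,0],"roll":0.785,"gripper":0},{"slide":[5,-42,0],"roll":0.785,"gripper":0}])

```text
clock: 5.45
position: [0.422, -0.0622, 0.1658]
ee_rot: [2.821, 1.382, -0.0]
force: [0.5, -0.3, 0.3]
width: 0.005
```

```bash
python3 - <<'E'
from h import *
s=arm.observe(); print(w2c(s['position']),s['joints'])
R=cv2.Rodrigues(s['ee_rot'])[0]; t=w2c(s['position'])
im=snap('wrist','wrist4');L=w2c(cloud(im));h=cv2.cvtColor(im['frame'],cv2.COLOR_BGR2HSV)
for nm,(a,b) in dict(pink=(165,179),orange=(5,14)).items():
    for n,Lx,hh in(('wrist',L,h),):
        m=(hh[...,0]>=a)&(hh[...,0]<=b)&(hh[...,1]>60)&(Lx[...,2]>.06)&(Lx[...,2]<.2)
        if m.sum(): print(nm,n,m.sum(),np.nanpercentile(Lx[m],[2,98],axis=0).round(3).tolist())
# body points in tool frame cradle axes near gripper
d=L-t; m=(d[...,2]>-.02)&(np.linalg.norm(d,axis=-1)<.2)&np.isfinite(L).all(-1)
W=cloud(im)-s['position']; T=(W[m]@R)
for a,b in((-.01,.01),(-.03,-.01),(-.05,-.03),(-.07,-.05),(-.09,-.07),(-.12,-.09)):
    q=T[(T[:,2]>a)&(T[:,2]<b)]
    if len(q)>5: print(a,b,len(q),np.percentile(q,[1,99],axis=0).round(3).tolist())
E
```

```text
[-0.12667753  0.00630076  0.16575675] [-0.09749118  0.18211792  0.13668848  2.11907682 -0.03302125  0.84231329
 -0.60057066]
pink wrist 7 [[-0.121, 0.01, 0.167], [-0.118, 0.013, 0.192]]
orange wrist 201 [[-0.156, -0.167, 0.061], [-0.039, 0.012, 0.194]]
-0.01 0.01 175 [[0.008, -0.003, -0.01], [0.011, 0.006, 0.0]]
-0.03 -0.01 339 [[0.008, -0.003, -0.03], [0.01, 0.005, -0.01]]
-0.05 -0.03 435 [[-0.01, -0.001, -0.047], [0.009, 0.004, -0.03]]
-0.07 -0.05 2043 [[-0.032, -0.081, -0.07], [0.036, 0.081, -0.055]]
-0.09 -0.07 42607 [[-0.02, -0.078, -0.09], [0.036, 0.08, -0.071]]
-0.12 -0.09 59119 [[0.018, -0.053, -0.117], [0.032, 0.054, -0.09]]
```

View pics/wrist4.png

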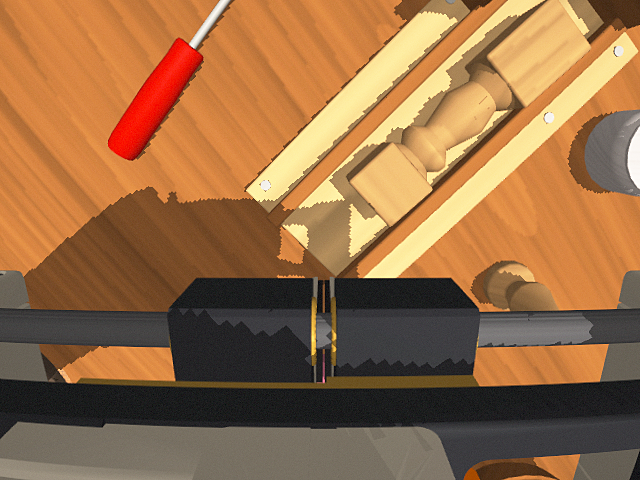

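>>> jog_arm(increments=[{"slide":[-1,1,10],"roll":0,"gripper":0},{"slide":[-3,3,28],"roll":0,"gripper":0},{"slide":[-3,3,46],"roll":0,"gripper":0},{"slide":[-3,3,64],"roll":0,"gripper":0},{"slide":[-3,3,82],"roll":0,"gripper":0},{"slide":[-3,3,100],"roll":0,"gripper":0},{"slide":[-3,3,114],"roll":0,"gripper":0},{"slide":[-3,3,124],"roll":0,"gripper":0},{"slide":[-3,3,131],"roll":0,"gripper":0},{"slide":[-3,3,133],"roll":0,"gripper":0}])

```text
clock: 6.33
position: [0.4221, -0.0664, 0.0318]
ee_rot: [-2.822, -1.379, 0.002]
force: [-0.4, 0.6, 0.1]
width: 0.001
```

```bash
python3 - <<'E'
from h import *
s=arm.observe(); print(w2c(s['position']),s['force'])
snap('side','side5');snap('scene','scene5')
a=cv2.imread('pics/side5.png')[130:330,220:460];b=cv2.imread('pics/scene5.png')[180:380,180:420]
cv2.imwrite('pics/c5.png',cv2.resize(np.hstack([a,b]),(800,333)))
E
```

```text
[-0.12706376  0.00209486  0.03178796] [-0.35695404  0.60784561  0.08173886]
```

View pics/c5.png

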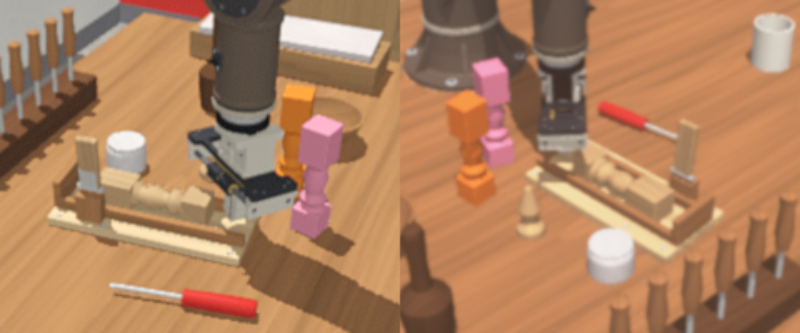

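>>> jog_arm(increments=[{"slide":[7,7,0],"roll":0,"gripper":0},{"slide":[12,12,0],"roll":0,"gripper":0},{"slide":[15,15,0],"roll":0,"gripper":0},{"slide":[18,18,0],"roll":0,"gripper":0},{"slide":[21,21,0],"roll":0,"gripper":0},{"slide":[24,24,0],"roll":0,"gripper":0},{"slide":[27,27,0],"roll":0,"gripper":0},{"slide":[30,30,0],"roll":0,"gripper":0},{"slide":[33,33,0],"roll":0,"gripper":0},{"slide":[36,36,0],"roll":0,"gripper":0}])

```text
clock: 7.27
position: [0.4733, -0.0601, 0.0328]
ee_rot: [-2.823, -1.377, 0.0]
force: [-4.4, -0.8, 3.4]
width: 0.006
```

```bash
cat > legm.py <<'E'
from h import *
import sys
tag=sys.argv[1]
s=arm.observe(); print('tcp',w2c(s['position']).round(4),s['force'].round(1))
im=snap('wrist',tag);L=w2c(cloud(im))
m=(L[...,2]>.055)&(L[...,2]<.066)&(abs(L[...,1])<.031)&(L[...,0]<.142)
Q=L[m]
for a in np.arange(-.12,.14,.015):
    q=Q[(Q[:,0]>=a)&(Q[:,0]<a+.015)]
    if len(q)>10: print(round(a,3),len(q),np.percentile(q,[1,99],axis=0).round(4).tolist())
E
python3 legm.py wrist6
```

```text
tcp [-0.0755  0.0021  0.0328] [-4.4 -0.8  3.4]
-0.075 144 [[-0.0704, 0.0055, 0.0551], [-0.0667, 0.0105, 0.0652]]
-0.06 1416 [[-0.0551, 0.0007, 0.0559], [-0.0451, 0.0219, 0.0603]]
-0.045 3630 [[-0.0448, -0.0132, 0.0563], [-0.0301, 0.0215, 0.0604]]
-0.03 4897 [[-0.0298, -0.0214, 0.0561], [-0.0154, 0.0211, 0.0603]]
-0.015 702 [[-0.0149, -0.0095, 0.055], [-0.0001, 0.0078, 0.0578]]
0.0 416 [[0.0, -0.0101, 0.055], [0.0044, 0.0081, 0.0577]]
0.03 406 [[0.0311, -0.0087, 0.055], [0.042, 0.0048, 0.0568]]
0.045 41 [[0.0585, -0.0089, 0.055], [0.06, 0.0048, 0.0569]]
0.06 3049 [[0.0605, -0.0132, 0.0551], [0.0747, 0.0183, 0.0606]]
0.075 241 [[0.075, 0.0024, 0.0574], [0.0802, 0.0121, 0.0607]]
```

View pics/wrist6.png

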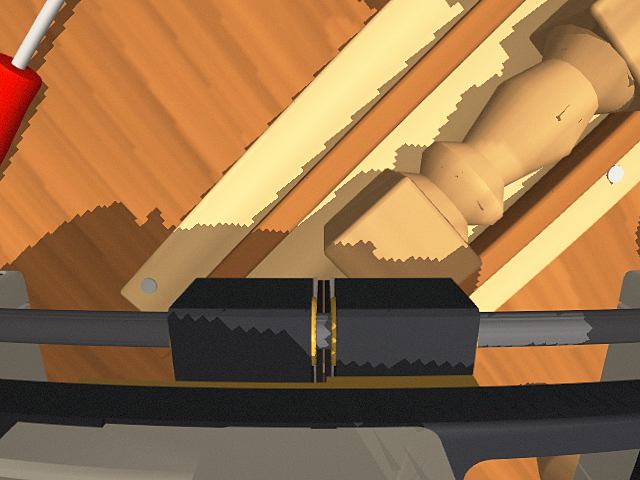

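>>> jog_arm(increments=[{"slide":[1,1,0],"roll":0,"gripper":0},{"slide":[2,2,0],"roll":0,"gripper":0},{"slide":[3,3,0],"roll":0,"gripper":0},{"slide":[4,4,0],"roll":0,"gripper":0},{"slide":[5,5,0],"roll":0,"gripper":0},{"slide":[6,6,0],"roll":0,"gripper":0},{"slide":[7,7,0],"roll":0,"gripper":0},{"slide":[8,8,0],"roll":0,"gripper":0},{"slide":[9,9,0],"roll":0,"gripper":0},{"slide":[10,10,0],"roll":0,"gripper":0}])

```text
clock: 8.15
position: [0.4862, -0.0585, 0.0326]
ee_rot: [-2.823, -1.377, 0.003]
force: [-9.1, -0.5, 8.1]
width: 0.0
```

```bash
python3 legm.py wrist7; python3 - <<'E'
from h import *
for n in('side','scene'):
    im=snap(n,n+'7');L=w2c(cloud(im))
    m=(L[...,2]>.05)&(L[...,2]<.064)&(abs(L[...,1])<.03)&(L[...,0]>.03)&(L[...,0]<.16)
    q=L[m]; print(n,len(q),np.sort(q[:,0])[-40::5].round(3))
a=cv2.imread('pics/side7.png')[180:300,230:390];b=cv2.imread('pics/scene7.png')[240:360,240:400]
cv2.imwrite('pics/c7.png',cv2.resize(np.hstack([a,b]),(800,300)))
E
```

```text
tcp [-0.0625  0.0021  0.0326] [-9.1 -0.5  8.1]
-0.06 139 [[-0.0575, 0.0054, 0.055], [-0.0535, 0.0093, 0.0652]]
-0.045 1803 [[-0.042, -0.0008, 0.056], [-0.0301, 0.0219, 0.0603]]
-0.03 3867 [[-0.0298, -0.0154, 0.0565], [-0.0151, 0.0215, 0.0603]]
-0.015 4311 [[-0.0149, -0.0214, 0.0554], [-0.0014, 0.0211, 0.0603]]
0.0 823 [[0.0075, -0.0096, 0.055], [0.0149, 0.0076, 0.058]]
0.015 122 [[0.015, -0.0081, 0.055], [0.0169, 0.0073, 0.057]]
0.03 38 [[0.0384, -0.0064, 0.055], [0.045, 0.0037, 0.056]]
0.045 387 [[0.0452, -0.0085, 0.055], [0.0544, 0.0051, 0.0568]]
0.06 252 [[0.0714, -0.0106, 0.055], [0.075, 0.0056, 0.058]]
0.075 2975 [[0.0752, -0.0129, 0.0551], [0.0894, 0.0186, 0.0605]]
0.09 89 [[0.09, 0.0052, 0.0576], [0.0927, 0.0111, 0.0602]]
side 251 [0.141 0.141 0.143 0.144 0.145 0.146 0.147 0.148]
scene 484 [0.15  0.15  0.15  0.151 0.151 0.151 0.152 0.152]
```

View pics/c7.png

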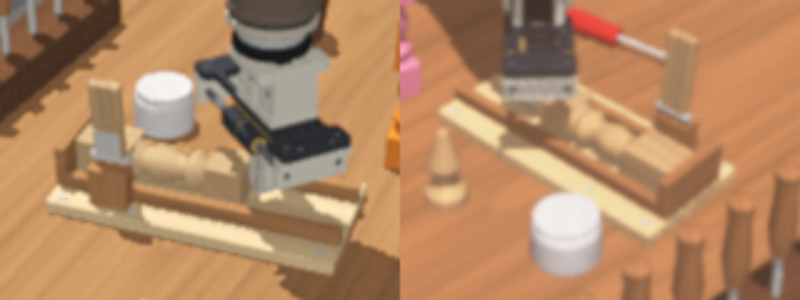

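The foot end is now near -0.042 m, which is home, and the force is rising. I'll push gently a little more to confirm it's against the stop.

>>> jog_arm(increments=[{"slide":[0.5,0.5,0],"roll":0,"gripper":0},{"slide":[1,1,0],"roll":0,"gripper":0},{"slide":[1.5,1.5,0],"roll":0,"gripper":0},{"slide":[2,2,0],"roll":0,"gripper":0},{"slide":[2.5,2.5,0],"roll":0,"gripper":0},{"slide":[3,3,0],"roll":0,"gripper":0},{"slide":[3,3,0],"roll":0,"gripper":0},{"slide":[3,3,0],"roll":0,"gripper":0},{"slide":[3,3,0],"roll":0,"gripper":0},{"slide":[3,3,0],"roll":0,"gripper":0}])

```text
clock: 9.13
position: [0.4865, -0.0585, 0.0322]
ee_rot: [-2.821, -1.374, 0.012]
force: [-17.7, -2.0, 15.5]
width: 0.007
```

```bash
python3 legm.py wrist8|head -4
```

```text
tcp [-0.0622  0.0021  0.0322] [-17.7  -2.   15.5]
-0.06 133 [[-0.0569, 0.0054, 0.0552], [-0.0531, 0.0091, 0.0648]]
-0.045 1744 [[-0.0421, -0.0002, 0.0558], [-0.0301, 0.0218, 0.0604]]
-0.03 3807 [[-0.0298, -0.0144, 0.0564], [-0.0151, 0.0215, 0.0603]]
```

The TCP stalled with the force rising to 18 N, so the leg is home. Now I'll retreat and go up.

>>> jog_arm(increments=[{"slide":[-5,-5,0],"roll":0,"gripper":0},{"slide":[-12,-12,0],"roll":0,"gripper":0},{"slide":[-20,-20,0],"roll":0,"gripper":0},{"slide":[-24,-24,-15],"roll":0,"gripper":0},{"slide":[-24,-24,-40],"roll":0,"gripper":0},{"slide":[-24,-24,-70],"roll":0,"gripper":0},{"slide":[-24,-24,-100],"roll":0,"gripper":0},{"slide":[-24,-24,-130],"roll":0,"gripper":0},{"slide":[-24,-24,-160],"roll":0,"gripper":0},{"slide":[-24,-24,-180],"roll":0,"gripper":0}])

```text
clock: 10.02
position: [0.459, -0.0621, 0.2158]
ee_rot: [2.822, 1.377, 0.007]
force: [0.4, -0.1, -0.1]
width: 0.006
```

>>> jog_arm(increments=[{"slide":[0,0,0],"roll":-0.11,"gripper":0},{"slide":[0,0,0],"roll":-0.22,"gripper":0},{"slide":[0,0,0],"roll":-0.33,"gripper":0},{"slide":[0,0,0],"roll":-0.44,"gripper":0},{"slide":[0,0,0],"roll":-0.55,"gripper":0},{"slide":[0,0,0],"roll":-0.66,"gripper":0},{"slide":[0,0,0],"roll":-0.77,"gripper":0},{"slide":[0,0,0],"roll":-0.785,"gripper":0},{"slide":[0,0,0],"roll":-0.785,"gripper":0},{"slide":[0,0,0],"roll":-0.785,"gripper":0}])

```text
clock: 10.85
position: [0.4579, -0.0621, 0.2128]
ee_rot: [2.086, 2.349, 0.001]
force: [0.7, -0.6, -0.5]
width: 0.002
```

```bash
python3 legm.py wrist9; python3 - <<'E'
from h import *
im=pickle.load(open('wrist9.pkl','rb'));L=w2c(cloud(im))
k=(L[...,0]>.06)&(L[...,0]<.115)&(L[...,1]>.0)&(L[...,1]<.13)&(L[...,2]>.08)&(L[...,2]<.2)
print('keeper',np.nanpercentile(L[k],[2,50,98],axis=0).round(4).tolist())
s=arm.observe();R=cv2.Rodrigues(s['ee_rot'])[0];print(np.degrees(np.arctan2(R[1,1],R[0,1])),CP[2]*57.3)
E
```

```text
tcp [-0.0911  0.002   0.2128] [ 0.7 -0.6 -0.5]
-0.045 833 [[-0.0427, -0.022, 0.0556], [-0.0301, 0.0215, 0.0606]]
-0.03 961 [[-0.0298, -0.022, 0.0567], [-0.0151, 0.0214, 0.0607]]
-0.015 761 [[-0.0148, -0.022, 0.0556], [-0.0014, 0.021, 0.0605]]
0.0 143 [[0.0082, -0.0109, 0.0551], [0.0148, 0.0076, 0.0581]]
0.015 31 [[0.0151, -0.0104, 0.055], [0.0177, 0.0052, 0.0576]]
0.045 86 [[0.0451, -0.0101, 0.055], [0.0543, 0.0048, 0.0569]]
0.06 37 [[0.0714, -0.0095, 0.055], [0.0749, 0.0046, 0.0577]]
0.075 894 [[0.0753, -0.0243, 0.0554], [0.0898, 0.0184, 0.0607]]
0.09 862 [[0.0902, -0.0245, 0.0571], [0.1048, 0.0183, 0.0608]]
0.105 833 [[0.1052, -0.0246, 0.0565], [0.1199, 0.0183, 0.0608]]
0.12 805 [[0.1202, -0.0248, 0.0573], [0.1347, 0.0178, 0.0606]]
0.135 775 [[0.1352, -0.0306, 0.0553], [0.1418, 0.0304, 0.0647]]
keeper [[0.0679, 0.0434, 0.0834], [0.0696, 0.0527, 0.1439], [0.0902, 0.0601, 0.1587]]
6.809332594622849 6.9906
```

View pics/wrist9.png

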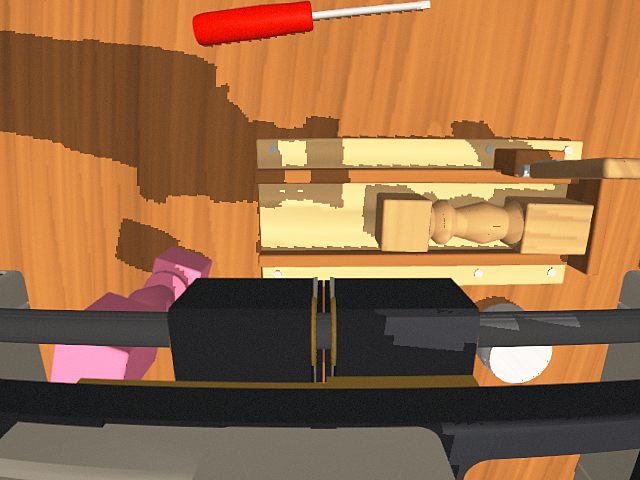

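The leg is home, spanning -0.042 to 0.138. Next, the fingertip goes to the outer side of the keeper.

>>> jog_arm(increments=[{"slide":[10,20,0],"roll":0,"gripper":0},{"slide":[20,40,0],"roll":0,"gripper":0},{"slide":[30,60,0],"roll":0,"gripper":0},{"slide":[42,80,0],"roll":0,"gripper":0},{"slide":[54,100,0],"roll":0,"gripper":0},{"slide":[66,120,0],"roll":0,"gripper":0},{"slide":[78,140,0],"roll":0,"gripper":0},{"slide":[90,160,0],"roll":0,"gripper":0},{"slide":[92,173,0],"roll":0,"gripper":0},{"slide":[92,176,0],"roll":0,"gripper":0}])

```text
clock: 11.73
position: [0.6228, 0.0527, 0.2122]
ee_rot: [2.082, 2.353, 0.001]
force: [-0.9, -0.4, -0.9]
width: 0.005
```

>>> jog_arm(increments=[{"slide":[0,0,10],"roll":0,"gripper":0},{"slide":[0,0,20],"roll":0,"gripper":0},{"slide":[0,0,32],"roll":0,"gripper":0},{"slide":[0,0,44],"roll":0,"gripper":0},{"slide":[0,0,56],"roll":0,"gripper":0},{"slide":[0,0,66],"roll":0,"gripper":0},{"slide":[0,0,74],"roll":0,"gripper":0},{"slide":[0,0,78],"roll":0,"gripper":0},{"slide":[0,0,78],"roll":0,"gripper":0},{"slide":[0,0,78],"roll":0,"gripper":0}])

```text
clock: 12.57
position: [0.6213, 0.0507, 0.1348]
ee_rot: [2.082, 2.353, 0.0]
force: [0.9, -0.4, 0.6]
width: 0.007
```

```bash
python3 - <<'E'
from h import *
s=arm.observe(); print(w2c(s['position']),s['force'])
snap('scene','scene10'); snap('side','side10')
a=cv2.imread('pics/side10.png')[130:330,180:420];b=cv2.imread('pics/scene10.png')[180:380,200:440]
cv2.imwrite('pics/c10.png',cv2.resize(np.hstack([a,b]),(800,333)))
E
```

```text
[0.08488026 0.09402562 0.13480168] [ 0.9466233  -0.39506222  0.58840117]
```

View pics/c10.png

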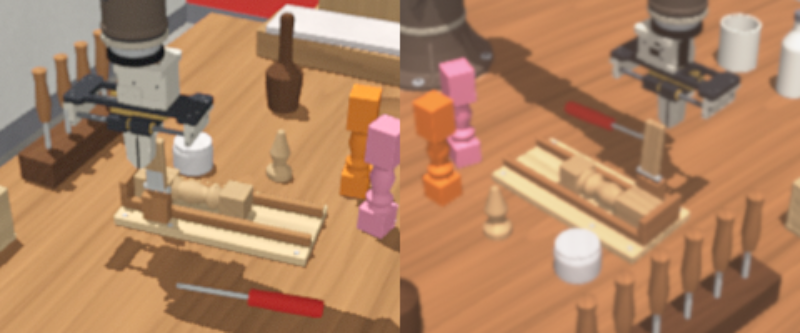

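```bash
python3 - <<'E'
from h import *
for n in('side','scene'):
    im=pickle.load(open(n+'10.pkl','rb')); f=im['frame'].copy()
    p=im['st']['position'] if 'st' in im else None
    q=proj(im,p)[0]; k=proj(im,c2w([[.085,.056,.157],[.085,.046,.068]]))
    print(n,q,k); L=w2c(cloud(im))
    u,v=q.astype(int); print(L[v-6,u],L[v-3,u])
    c=cv2.resize(f[int(q[1])-60:int(q[1])+60,int(q[0])-60:int(q[0])+60],(400,400),interpolation=cv2.INTER_CUBIC)
    cv2.circle(c,(200,200),3,(0,0,255),-1); cv2.imwrite(f'pics/z{n}.png',c)
a=cv2.imread('pics/zside.png');b=cv2.imread('pics/zscene.png');cv2.imwrite('pics/z10.png',np.hstack([a,b]))
E
```

```text
side [264.50354867 228.23543288] [[270.75366518 212.3094461 ]
 [273.8933766  241.46891594]]
[0.0814703  0.10228102 0.15770513] [0.08148377 0.10315592 0.15016613]
scene [361.44258682 254.86769688] [[352.42635588 253.78437933]
 [348.57756829 284.45000022]]
[0.09167582 0.08116701 0.16480174] [0.09280363 0.08035157 0.15677803]
```

View pics/z10.png

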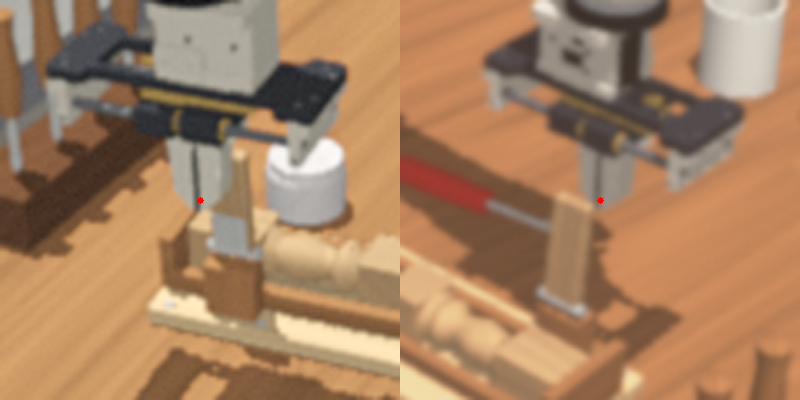

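>>> jog_arm(increments=[{"slide":[-14,0,0],"roll":0,"gripper":0},{"slide":[-26,0,0],"roll":0,"gripper":0},{"slide":[-33,0,2],"roll":0,"gripper":0},{"slide":[-40,0,3],"roll":0,"gripper":0},{"slide":[-48,0,4],"roll":0,"gripper":0},{"slide":[-57,0,6],"roll":0,"gripper":0},{"slide":[-66,0,8],"roll":0,"gripper":0},{"slide":[-73,0,12],"roll":0,"gripper":0},{"slide":[-80,0,17],"roll":0,"gripper":0},{"slide":[-80,0,17],"roll":0,"gripper":0}])

```text
clock: 13.5
position: [0.6304, -0.0312, 0.1164]
ee_rot: [-2.084, -2.35, 0.003]
force: [-0.1, -0.1, -0.4]
width: 0.007
```

```bash
python3 - <<'E'
from h import *
s=arm.observe(); print(w2c(s['position']),s['force'])
snap('scene','scene11'); snap('side','side11')
a=cv2.imread('pics/side11.png')[170:290,200:344];b=cv2.imread('pics/scene11.png')[220:340,270:414]
cv2.imwrite('pics/c11.png',cv2.resize(np.hstack([a,b]),(800,333)))
E
```

```text
[0.08390234 0.01169388 0.11641208] [-0.0606638  -0.11715716 -0.41550657]
```

View pics/c11.png

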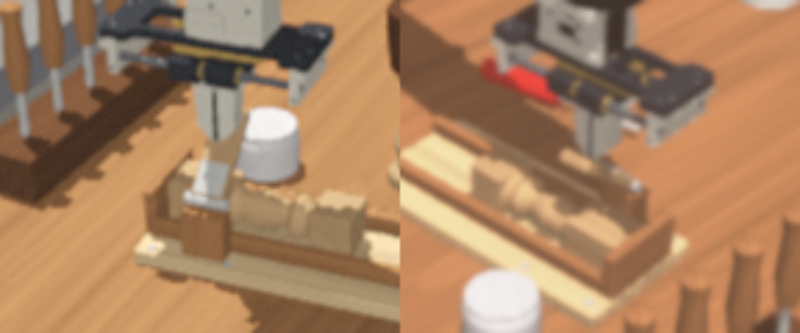

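>>> jog_arm(increments=[{"slide":[-5,0,5],"roll":0,"gripper":0},{"slide":[-10,0,10],"roll":0,"gripper":0},{"slide":[-14,0,16],"roll":0,"gripper":0},{"slide":[-17,0,22],"roll":0,"gripper":0},{"slide":[-19,0,28],"roll":0,"gripper":0},{"slide":[-21,0,33],"roll":0,"gripper":0},{"slide":[-22,0,37],"roll":0,"gripper":0},{"slide":[-23,0,40],"roll":0,"gripper":0},{"slide":[-23,0,42],"roll":0,"gripper":0},{"slide":[-23,0,43],"roll":0,"gripper":0}])

```text
clock: 14.43
position: [0.6336, -0.0516, 0.0744]
ee_rot: [-2.082, -2.353, 0.0]
force: [-0.3, 0.1, 1.4]
width: 0.003
```

```bash
cat > km.py <<'E'
from h import *
import sys
t=sys.argv[1]
s=arm.observe(); print(w2c(s['position']),s['force'])
for n in('scene','side','wrist'):
    im=snap(n,n+t);L=w2c(cloud(im))
    k=(L[...,0]>.072)&(L[...,0]<.098)&(L[...,1]>-.046)&(L[...,1]<.035)&(L[...,2]>.066)&(L[...,2]<.11)
    Q=L[k]
    if len(Q)>20:
        for it in range(3):
            p=np.polyfit(Q[:,1],Q[:,2],1);Q=Q[abs(Q[:,2]-np.polyval(p,Q[:,1]))<.006]
        print(n,len(Q),'slope',-p[0],'z@-.04',np.polyval(p,-.04))
a=cv2.imread(f'pics/side{t}.png')[170:290,200:344];b=cv2.imread(f'pics/scene{t}.png')[220:340,270:414]
cv2.imwrite(f'pics/c{t}.png',cv2.resize(np.hstack([a,b]),(800,333)))
E
python3 km.py 12
```

```text
[ 0.08461326 -0.00897612  0.07442068] [-0.31391027  0.06648721  1.41446894]
scene 72 slope -0.020889808549058985 z@-.04 0.07625923707060607
side 66 slope 0.4254646467459412 z@-.04 0.10355977643940414
wrist 5166 slope -0.03303972015704342 z@-.04 0.07298582648426254
```

View pics/c12.png

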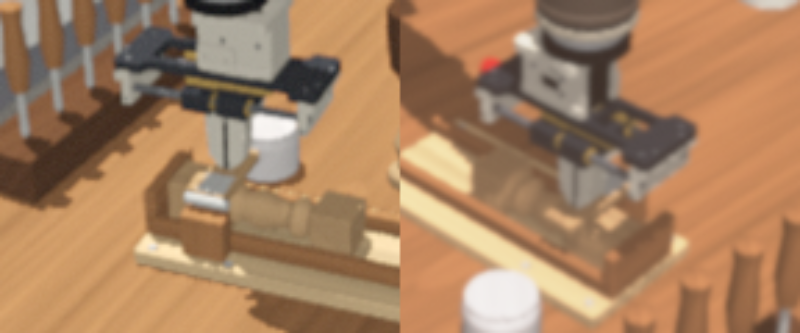

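>>> jog_arm(increments=[{"slide":[-2,0,0.5],"roll":0,"gripper":0},{"slide":[-4,0,1],"roll":0,"gripper":0},{"slide":[-6,0,1.5],"roll":0,"gripper":0},{"slide":[-8,0,2],"roll":0,"gripper":0},{"slide":[-10,0,2.5],"roll":0,"gripper":0},{"slide":[-10,0,3],"roll":0,"gripper":0},{"slide":[-10,0,3],"roll":0,"gripper":0},{"slide":[-10,0,3],"roll":0,"gripper":0},{"slide":[-10,0,3],"roll":0,"gripper":0},{"slide":[-10,0,3],"roll":0,"gripper":0}])

```text
clock: 15.42
position: [0.6356, -0.0574, 0.0738]
ee_rot: [-2.078, -2.354, -0.007]
force: [-5.0, 10.6, 18.1]
width: 0.008
```

```bash
python3 km.py 13
```

```text
[ 0.08590772 -0.01497169  0.0738428 ] [-4.99793707 10.56140048 18.07509742]
scene 69 slope 0.11720657550520976 z@-.04 0.08332151973609891
side 76 slope 0.3228188585961245 z@-.04 0.09521212032328191
wrist 6167 slope -0.03870799524788884 z@-.04 0.0724617573950658
```

View pics/c13.png

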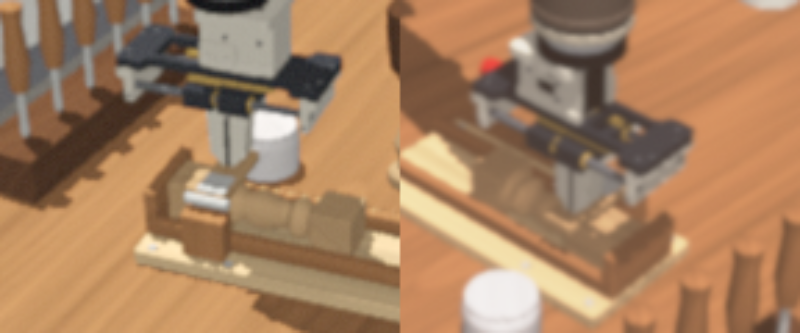

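View pics/wrist13.png

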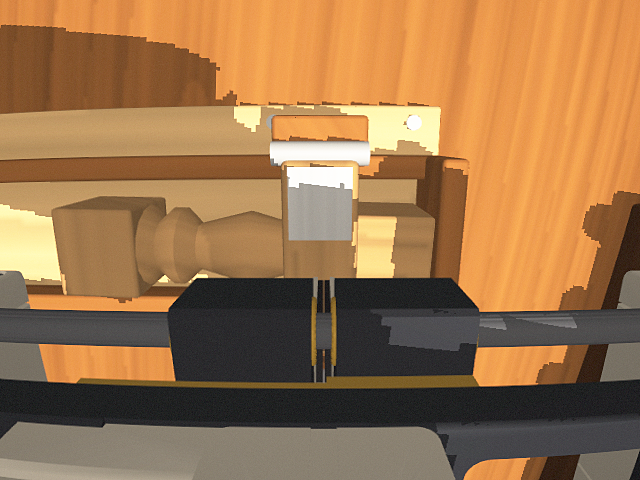

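The keeper is flat and sitting on its stop, pressed with 18 N and no further motion. I'll lift off and check.

>>> jog_arm(increments=[{"slide":[6,0,-2],"roll":0,"gripper":0},{"slide":[6,0,-6],"roll":0,"gripper":0},{"slide":[6,0,-15],"roll":0,"gripper":0},{"slide":[6,0,-30],"roll":0,"gripper":0},{"slide":[6,0,-50],"roll":0,"gripper":0},{"slide":[6,0,-75],"roll":0,"gripper":0},{"slide":[6,-10,-100],"roll":0,"gripper":0},{"slide":[6,-20,-125],"roll":0,"gripper":0},{"slide":[20,-30,-150],"roll":0,"gripper":0},{"slide":[40,-40,-160],"roll":0,"gripper":0}])

```text
clock: 16.4
position: [0.5914, -0.0298, 0.2358]
ee_rot: [2.085, 2.344, 0.003]
force: [0.6, 0.6, 0.4]
width: 0.006
```

>>> jog_arm(increments=[{"slide":[20,-20,0],"roll":0,"gripper":0},{"slide":[30,-40,0],"roll":0,"gripper":0},{"slide":[30,-50,0],"roll":0,"gripper":0},{"slide":[30,-50,0],"roll":0,"gripper":0},{"slide":[30,-50,0],"roll":0,"gripper":0},{"slide":[30,-50,0],"roll":0,"gripper":0},{"slide":[30,-50,0],"roll":0,"gripper":0},{"slide":[30,-50,0],"roll":0,"gripper":0},{"slide":[30,-50,0],"roll":0,"gripper":0},{"slide":[30,-50,0],"roll":0,"gripper":0}])

```text
clock: 17.23
position: [0.5373, -0.0031, 0.2315]
ee_rot: [-2.082, -2.352, 0.0]
force: [-0.3, 0.5, 0.3]
width: 0.004
```

```bash
python3 km.py 14; python3 legm.py wrist15|sed -n '1,3p;8,20p'
```

```text
[-0.00502552  0.05086195  0.2314892 ] [-0.27604235  0.50044794  0.25419171]
scene 214 slope -0.032947686879600126 z@-.04 0.07363007105593866
side 160 slope -0.016081579476937835 z@-.04 0.07305116927174206
wrist 1080 slope -0.04412554944035417 z@-.04 0.07247998595662311
tcp [-0.0052  0.0511  0.2316] [-0.1  0.1 -0.4]
-0.045 361 [[-0.0418, -0.0022, 0.0561], [-0.0301, 0.0218, 0.0605]]
-0.03 447 [[-0.0299, -0.0022, 0.0564], [-0.0157, 0.0216, 0.0606]]
0.105 427 [[0.1052, -0.0099, 0.0557], [0.1198, 0.0181, 0.0608]]
0.12 656 [[0.1202, -0.0238, 0.0569], [0.1349, 0.0177, 0.0606]]
0.135 586 [[0.1351, -0.0306, 0.0555], [0.1419, 0.0302, 0.0645]]
```

View pics/c14.png

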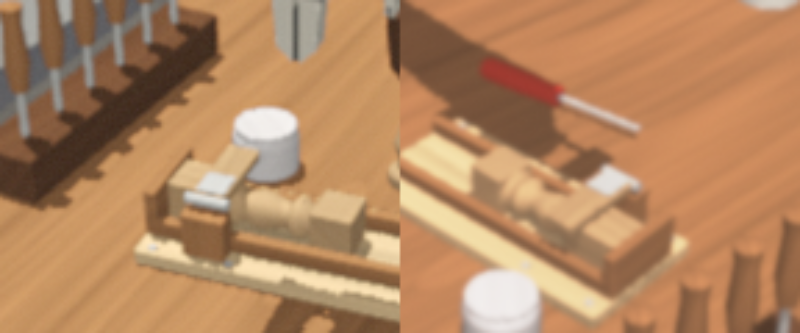

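View pics/wrist15.png

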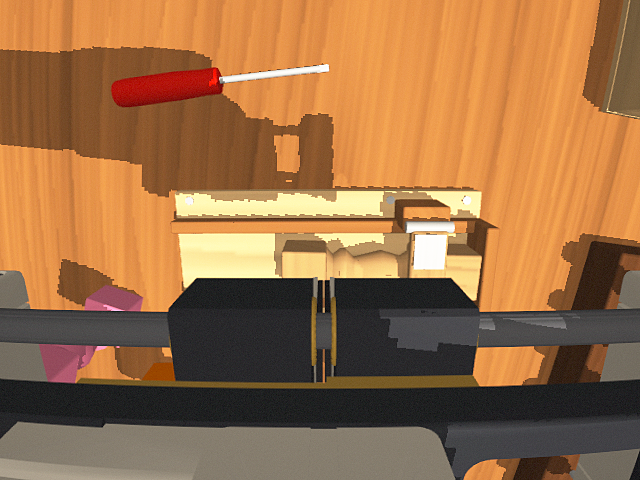

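The keeper lies flat, with its top at z of about 0.073 m and a measured slope under 0.05. The leg still spans -0.042 to 0.138 m, and the robot is clear and still. Handing in.

```bash
python3 -c "
from cell import arm
print(arm.observe()['clock'],arm.sign_off())"
```

```text
the job is handed in; nothing more can be done
17.4333 None
```

The job was handed in at 17.4 s with the leg home against the stop and the keeper down flat over it. `sign_off()` gives no verdict, so this rests on my own checks.

- **Moves:** I tipped the leg over with the shut fingertips high on its head. I then pushed it along the channel by its foot until the arm stalled at about 18 N. Last, I swung the keeper over from its outer side and pressed it down, which also stalled at about 18 N.
- **Leg:** In the last wrist image its foot end is at cradle x -0.042 m. With its 180 mm length, that puts the head at about +0.138 m, at the stop face to within the 2 mm calibration. It is turned only about 0.02 rad from the channel.
- **Keeper:** Its top is at about z 0.073 m. The three views gave slopes of -0.016, -0.033 and -0.044 against the 0.1 rad limit. The slightly negative values probably come from the metal hinge plate skewing the fit.
- **Keeper checks that disagreed:** While the gripper was still over the bar, the scene and side fits gave +0.12 and +0.32. I put that down to finger points in the fit, and it went away once the arm was clear.
- **Other things:** I steered clear of the pink decoy by rolling the tool 45° before going down into the channel. The bystanders I could see in the last images looked undisturbed, but I did not measure them again, and some were out of view. The robot was clear, with no contact force beyond noise.

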